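# Find the coin tin in the vanity case by its weight

## Robot

A 6-joint arm with a two-finger parallel gripper is mounted at the origin on the work surface. World frame = base frame: x ahead of the robot, y to its left, z up, the work surface at z = 0. Lengths are in mm, angles in rad, forces in N, time in s.
With the tool pointing down it reaches from about 300 to 775 mm from the base axis. Payload 14.6 kg.
Tool frame: the origin (TCP) lies between the finger pads; the fingertips stand manip.tip_reach ahead of it and the grasp point (between the pads) lies 5 mm behind it (manip.tip_reach is the distance from the TCP to the fingertips, in mm); z points along the fingers, y is the line along which they close (so a half turn about z gives the same grasp; the last joint's range is limited). The gripper opens to 94 mm and grips with 3 to 60 N. Pads are 16 mm wide; open, the fingers measure 119 mm over their backs; the gripper's body (75 mm by 177 mm) begins 78 mm behind the grasp point.
Start: joints at [-1.28, 0.3, 1.521, -0, 1.321, -0.067], TCP at [192.61, -515.161, 219.446] pointing down, gripper open.
Joint ranges: [-3.03, 3.03], [-0.79, 2.21], [0.23, 2.52], [-1.04, 4.18], [0, 3.07], [-2.55, 2.55]. Speed limits (rad/s): [2.22, 2.22, 2.57, 3.14, 3.14, 3.14].

## Interface

Orientations are given as [roll, pitch, yaw] about the fixed x, y, z axes, in that order (R = Rz(yaw) Ry(pitch) Rx(roll)).
In Python, from cell import manip gives the robot as it stands. The module is installed in compiled form; this text tells all that it offers.
- The arm moves only by the shell command python3 -m creep 'ROWS' [FORCE]. ROWS is JSON, a list of rows, each a list of 3 entries, a list of its own where there are three numbers: the opening, from -1 (shut) to 1 (fully open), then the shift along the tool's x, y, z in cm, then the turn about the tool's z in units of 5 degrees (1.0 is 5 degrees). In form: [[grip, [tx, ty, tz], roll], ...]. A call has 1 to 12 rows; each row is the pose to reach, as a shift and turn from the pose commanded when the call began, along the tool's axes at that moment; what a row does not reach only later rows make up. A row lasts 1/10 s, in which the tool goes at most 50 mm and 8.59 degrees, less where a joint would pass 70% of its speed; a pose out of reach is approached as far as the arm can. A call with a gripper value outside its range is refused whole. The fingers move at their own pace and stop on an object; FORCE is the grip in N (left out, the last holds). Time passes only in rows, so rows that repeat a pose let the fingers close. It gives the time, the measured TCP pose, the force, the opening and the grip force at its end, in the units of the state.
- manip.read_state(): the state, without advancing time (a new reading comes with each control period).
- manip.camera(name): name is "side" or "top" or "wrist"; returns the picture (400x640x3 uint8, red, green, blue); there is no depth.
- manip.camera_params(name): a dict with "fovy" (degrees; the focal length in pixels is half the picture's height over the tangent of half this angle, whatever the lens; pixels are square), "cx", "cy" (the principal point, pixels), "origin" and "attitude" of the camera in the world. Camera axes: x right, y down, z forward; pixel columns grow to the right and rows downward; lengths in mm; the calibration is good to about 2 mm. A picture is of the moment at which its call begins: read the wrist's pose just before it. camera_params takes no time and is no camera call; for the wrist camera it gives the pose at the moment of the call.
- manip.sign_off(): hands the job in; it is judged then, once.
The state is a dict: "clock": time; "joints": joint angles; "qd": joint speeds; "effort": joint torques, N m; "eef_pos": TCP position; "eef_rot": TCP orientation; "wrist_force": force on the tool from outside, world axes, zero at the start; "moment": the same for the moment, N m; "finger_gap": finger opening in mm; "finger_force": force on a finger pad.
Only numpy, scipy, OpenCV 4.12 (cv2) and the standard library are available. Lean on these libraries where they do the work, as an engineer would, in place of code of your own. Each camera call takes 0.05 s, during which the arm holds its last target. There are 200 camera calls.

## Task

Swing the vanity case's clear lid right open by its handle and leave it open. One of the three identical closed tins inside is full of coins: heft them just off the floor of the case to feel which is the heaviest, and lift only that one out, leaving the other two standing upright in the case. Finish while still holding the heaviest tin up in the gripper, upright, still and a good hand's breadth above the case's rim, touching nothing else, with the jar and everything else on the dresser left where it was.

Things in the scene. Friction and masses are not known exactly. Their poses are not given: they have to be found in the camera images.
- case: open wooden vanity case fixed to the dresser top, 170 mm (its x) by 360 mm (its y) and 100 mm high, walls and floor 6 mm thick; origin at the centre of its underside, x from the front (robot) side to the hinge side. The three tins and a cream jar stand inside in a row along its y, about 85 mm apart, in any order, each within 8 mm of the row's middle line.
- lid (a joint): angle of the case's clear plastic lid (8 mm thick, covers the case, hinged along the case's far (+x) rim): 0 = shut, grows as its front edge swings up and over the hinge, 1.57 = upright, stop at 1.9. The hinge is stiff enough that the lid stays wherever it is left (about 4 N at the handle to lift). It starts shut or ajar by up to 0.15.
- lid_handle (a point): middle of the lid's aluminium bar handle: a round bar 11 mm thick and 100 mm long, parallel to the case's y, on two posts at its ends, its axis 35 mm above the lid's outer face and 10 mm back from the lid's front edge; this point is 160 mm from the hinge line along the lid and 43 mm off it square to the lid (with the lid upright the bar is on the far side).
- lid_hinge (a point): middle of the lid's hinge line, 85 mm from the case's middle along the case's x, 100 mm above the dresser top; the line runs along the case's y.
- tin_a: aluminium tin with a flat twist cap, closed, 52 mm diameter all the way up and 75 mm tall, looks the same as the other two; origin at the centre of its underside, z up. It stands on the floor of the case. Weight not visible: one of the three tins (it may be any of them) weighs 0.49 to 0.64 kg, the other two 0.16 to 0.25 kg each; the letter in the name says nothing.
- tin_b: aluminium tin with a flat twist cap, closed, 52 mm diameter all the way up and 75 mm tall, looks the same as the other two; origin at the centre of its underside, z up. It stands on the floor of the case. Weight not visible: one of the three tins (it may be any of them) weighs 0.49 to 0.64 kg, the other two 0.16 to 0.25 kg each; the letter in the name says nothing.
- tin_c: aluminium tin with a flat twist cap, closed, 52 mm diameter all the way up and 75 mm tall, looks the same as the other two; origin at the centre of its underside, z up. It stands on the floor of the case. Weight not visible: one of the three tins (it may be any of them) weighs 0.49 to 0.64 kg, the other two 0.16 to 0.25 kg each; the letter in the name says nothing.
- cream_jar: low jar standing in the case among the tins, 58 mm diameter, 39 mm tall; origin at the centre of its underside. Not to be moved.
- lotion: pump-top lotion bottle on the dresser, 64 mm diameter, 180 mm tall; origin at the centre of its underside. Bystander.
- red_tin: large red enamel tin with a steel twist cap on the dresser, 84 mm diameter, 120 mm tall; origin at the centre of its underside. Bystander, not one of the three.
- skull: clay sugar-skull figurine, about 75 mm wide and 100 mm tall; origin at the centre of its underside. Bystander.
- comb: aluminium comb lying flat, 170 by 36 by 5 mm; origin at the centre of its underside. Bystander.
- dish: small shallow ceramic dish, 100 mm diameter, 20 mm high; origin at the centre of its underside. Bystander.
- roller_center (a point): hair roller lying on its side, 36 mm diameter, 65 mm long. Bystander. This point is its centre.

How it is judged (in metres and radians):
On the way:
1. the lid is swung open (past 1.3 rad) (value of joint lid above 1.3 rad), for 0.2 s.
At the end, for the whole second after the job is handed in: Lid past 1.2 rad; one tin gripped (over 2 N), its underside over 170 mm above the dresser top (70 above the rim), within 0.3 rad of upright, under 0.04 m/s, touching nothing else; the other two at rest and upright on the case floor, each pressing on it with 0.8 to 3.5 N, so the lighter ones (value of joint lid above 1.2 rad and ((height (world z) of tin_a above 0.17 m and angle between tin_a's own z axis and vertical below 0.3 rad and linear speed of tin_a below 0.04 m/s and contact force between the fingers and tin_a above 2 N and contact force between tin_a and case below 0.2 N and contact force between tin_a and tin_b below 0.2 N and contact force between tin_a and tin_c below 0.2 N and contact force between tin_a and lotion below 0.2 N and contact force between tin_a and red_tin below 0.2 N and contact force between tin_a and skull below 0.2 N and contact force between tin_a and comb below 0.2 N and contact force between tin_a and dish below 0.2 N and contact force between tin_a and cream_jar below 0.2 N and (z of tin_b in the frame of case below 0.02 m and x of tin_b in the frame of case between -0.075 and 0.075 m and y of tin_b in the frame of case between -0.17 and 0.17 m and angle between tin_b's own z axis and vertical below 0.15 rad and linear speed of tin_b below 0.03 m/s and contact force between tin_b and case between 0.8 and 3.5 N) and (z of tin_c in the frame of case below 0.02 m and x of tin_c in the frame of case between -0.075 and 0.075 m and y of tin_c in the frame of case between -0.17 and 0.17 m and angle between tin_c's own z axis and vertical below 0.15 rad and linear speed of tin_c below 0.03 m/s and contact force between tin_c and case between 0.8 and 3.5 N)) or (height (world z) of tin_b above 0.17 m and angle between tin_b's own z axis and vertical below 0.3 rad and linear speed of tin_b below 0.04 m/s and contact force between the fingers and tin_b above 2 N and contact force between tin_b and case below 0.2 N and contact force between tin_b and tin_a below 0.2 N and contact force between tin_b and tin_c below 0.2 N and contact force between tin_b and lotion below 0.2 N and contact force between tin_b and red_tin below 0.2 N and contact force between tin_b and skull below 0.2 N and contact force between tin_b and comb below 0.2 N and contact force between tin_b and dish below 0.2 N and contact force between tin_b and cream_jar below 0.2 N and (z of tin_a in the frame of case below 0.02 m and x of tin_a in the frame of case between -0.075 and 0.075 m and y of tin_a in the frame of case between -0.17 and 0.17 m and angle between tin_a's own z axis and vertical below 0.15 rad and linear speed of tin_a below 0.03 m/s and contact force between tin_a and case between 0.8 and 3.5 N) and (z of tin_c in the frame of case below 0.02 m and x of tin_c in the frame of case between -0.075 and 0.075 m and y of tin_c in the frame of case between -0.17 and 0.17 m and angle between tin_c's own z axis and vertical below 0.15 rad and linear speed of tin_c below 0.03 m/s and contact force between tin_c and case between 0.8 and 3.5 N)) or (height (world z) of tin_c above 0.17 m and angle between tin_c's own z axis and vertical below 0.3 rad and linear speed of tin_c below 0.04 m/s and contact force between the fingers and tin_c above 2 N and contact force between tin_c and case below 0.2 N and contact force between tin_c and tin_a below 0.2 N and contact force between tin_c and tin_b below 0.2 N and contact force between tin_c and lotion below 0.2 N and contact force between tin_c and red_tin below 0.2 N and contact force between tin_c and skull below 0.2 N and contact force between tin_c and comb below 0.2 N and contact force between tin_c and dish below 0.2 N and contact force between tin_c and cream_jar below 0.2 N and (z of tin_a in the frame of case below 0.02 m and x of tin_a in the frame of case between -0.075 and 0.075 m and y of tin_a in the frame of case between -0.17 and 0.17 m and angle between tin_a's own z axis and vertical below 0.15 rad and linear speed of tin_a below 0.03 m/s and contact force between tin_a and case between 0.8 and 3.5 N) and (z of tin_b in the frame of case below 0.02 m and x of tin_b in the frame of case between -0.075 and 0.075 m and y of tin_b in the frame of case between -0.17 and 0.17 m and angle between tin_b's own z axis and vertical below 0.15 rad and linear speed of tin_b below 0.03 m/s and contact force between tin_b and case between 0.8 and 3.5 N)))); the arm keeps its last pose, push and grip.
It fails at once if a lighter tin was lifted out of the case (10 mm above the rim) while the heaviest stood in it ((height (world z) of tin_a above 0.11 m and contact force between any of tin_b, tin_c and case above 4.3 N) or (height (world z) of tin_b above 0.11 m and contact force between any of tin_a, tin_c and case above 4.3 N) or (height (world z) of tin_c above 0.11 m and contact force between any of tin_a, tin_b and case above 4.3 N)).
It fails at once if a tin or the jar was toppled (over 0.6 rad) (angle between any of tin_a, tin_b, tin_c, cream_jar's own z axis and vertical above 0.6 rad).
It fails at once if the jar or something else on the dresser was moved by more than 30 mm (distance of any of lotion, red_tin, skull, comb, dish, cream_jar, roller_center from where it was at the start of the episode above 0.03 m).
It fails at once if something standing on the dresser was tipped (over 0.5 rad) (angle between any of lotion, red_tin, skull's own z axis and vertical above 0.5 rad).
It also fails if it takes over 72 s, if anything falls off the work surface, if the arm or the gripper's body presses on something with over 40 N, if the wrist force passes 120 N, or if a joint passes its speed limit or range.

## Working session

There is one attempt and no reset: what is moved stays moved. The work goes in short steps, Python scripts to look and compute and a shell command to move; the robot and the scene stay as the last step left them, time stands still between calls to the robot, and variables do not carry over. Pictures are saved under pics/ and viewed, at most 10 in all, crops included, and the job is handed in when it is done.

```bash
mkdir -p pics
python3 - <<'E'
from cell import manip
import cv2
print(manip.tip_reach, manip.read_state())
for n in("side","top"):
    p=manip.camera_params(n);print(n,p)
    cv2.imwrite(f"pics/{n}0.png",manip.camera(n)[:,:,::-1])
E
```

```text
14.0 {'clock': 0.0, 'joints': array([-1.27954867e+00,  3.00479909e-01,  1.52157355e+00, -8.56885189e-06,
        1.32071464e+00, -6.66369245e-02]), 'qd': array([ 1.73259050e-05,  1.58048220e-03, -1.41644661e-03,  2.36524712e-03,
       -8.48187706e-04,  1.11353320e-03]), 'effort': array([-4.16173192e-03, -5.31815994e+01, -3.52737272e+01,  7.07099866e-02,
        2.45191134e-02, -9.99170879e-05]), 'eef_pos': array([ 192.56640825, -514.9229417 ,  218.88468148]), 'eef_rot': array([-3.14041927e+00, -6.99882555e-05,  3.57886664e-01]), 'wrist_force': array([-0.17371495, -0.1460939 ,  0.69712402]), 'moment': array([-0.00419953,  0.06023578,  0.02725844]), 'finger_force': 0.0, 'finger_gap': 93.67551968291751}
side {'fovy': 42.91372844768715, 'cx': 313.60994139364414, 'cy': 193.3613181108905, 'origin': array([-289.20334892, 1028.05404239, 1015.76516491]), 'attitude': array([-2.19585259, -0.01281297, -2.48407713])}
top {'fovy': 46.591287261666345, 'cx': 319.75250172888036, 'cy': 206.6290163082871, 'origin': array([ 386.33840152,   23.39105235, 1316.08916548]), 'attitude': array([-3.08401659, -0.00814232, -1.58220859])}
```

View pics/top0.png

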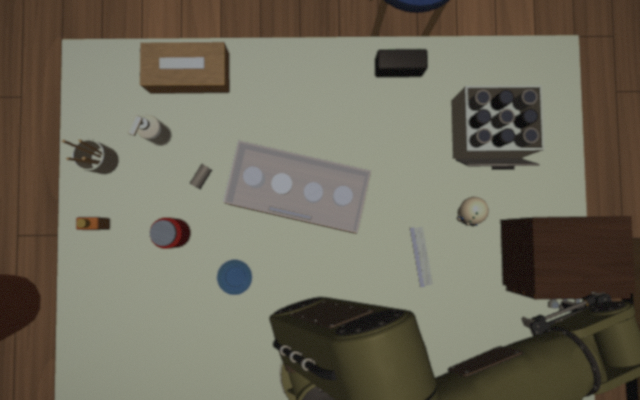

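View pics/side0.png

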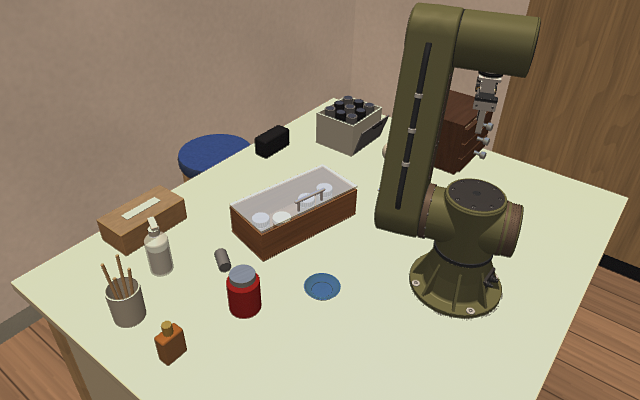

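The top view shows the case at about (240,142), (369,170), (357,233) and (226,204), with its handle near (290,213). The discs are at (253,176), (282,184), (313,191) and (343,195), and the second looks like the jar. The side view shows the handle at (297–325,190–210) and the jar at (282,217), second from the left. Next I'll measure these.

```bash
cat > h.py <<'E'
import numpy as np, cv2
from scipy.spatial.transform import Rotation as R
from cell import manip
def cam(n): 
    p=manip.camera_params(n); f=200/np.tan(np.radians(p["fovy"])/2)
    return f,p["cx"],p["cy"],np.array(p["origin"]),R.from_euler("xyz",p["attitude"]).as_matrix()
def ray(C,u,v):
    f,cx,cy,o,M=C; d=M@np.array([(u-cx)/f,(v-cy)/f,1.]); return o,d/np.linalg.norm(d)
def plane(C,u,v,z): o,d=ray(C,u,v); return o+d*(z-o[2])/d[2]
def proj(C,P):
    f,cx,cy,o,M=C; q=M.T@(np.array(P,float)-o); return np.array([cx+f*q[0]/q[2],cy+f*q[1]/q[2]])
def tri(r1,r2):
    (a,d),(b,e)=r1,r2; A=np.stack([d,-e],1); s=np.linalg.lstsq(A,b-a,rcond=None)[0]
    p,q=a+d*s[0],b+e*s[1]; return (p+q)/2,np.linalg.norm(p-q)
E
python3 - <<'E'
from h import *
t=cv2.imread("pics/top0.png");s=cv2.imread("pics/side0.png")
a=cv2.resize(t[130:245,215:380],None,fx=4.8,fy=4.8,interpolation=cv2.INTER_CUBIC)
cv2.imwrite("pics/tc.png",a)
cv2.imwrite("pics/sc.png",cv2.resize(s[155:265,220:365],None,fx=5,fy=5,interpolation=cv2.INTER_CUBIC))
T=cam("top")
print(cv2.cvtColor(t,cv2.COLOR_BGR2HSV)[[190,100,195,150],[350,300,230,240]])
hsv=cv2.cvtColor(t,cv2.COLOR_BGR2HSV)
bg=np.median(t[100:130,250:350].reshape(-1,3),0)
m=(np.abs(t.astype(int)-bg).sum(2)>45).astype(np.uint8)
n,l,st,_=cv2.connectedComponentsWithStats(m); k=l[200,350]; print(st[k])
c=max(cv2.findContours((l==k).astype(np.uint8),cv2.RETR_EXTERNAL,cv2.CHAIN_APPROX_NONE)[0],key=len)
b=cv2.boxPoints(cv2.minAreaRect(c)); q=cv2.approxPolyDP(c,6,True)[:,0]; print(b,q)
for u in q: print(u,plane(T,*u,108).round(1),plane(T,*u,0).round(1))
E
```

```text
[[113  14 144]
 [ 34  27 152]
 [ 10   7 117]
 [  0   0 116]]
[    57     37    529    363 131362]
[[ 54.29364   39.98973 ]
 [583.6413    35.78856 ]
 [586.50494  396.615   ]
 [ 57.157288 400.81616 ]] [[576  37]
 [ 64  41]
 [ 61 138]
 [101 141]
 [120 162]
 [111 174]
 [ 90 173]
 [ 65 159]
 [ 73 148]
 [ 61 143]
 [ 60 395]
 [286 399]
 [267 316]
 [314 295]
 [411 309]
 [436 374]
 [529 335]
 [521 315]
 [556 309]
 [504 290]
 [498 219]
 [585 214]]
[576  37] [ 902.6 -677.5  108. ] [ 948.8 -740.2    0. ]
[64 41] [902.5 684.9 108. ] [948.7 744.1   0. ]
[ 61 138] [643.1 687.5 108. ] [666.  746.9   0. ]
[101 141] [634.1 583.2 108. ] [656.3 633.2   0. ]
[120 162] [578.3 532.9 108. ] [595.4 578.4   0. ]
[111 174] [547.  555.8 108. ] [561.3 603.4   0. ]
[ 90 173] [550.2 610.4 108. ] [564.8 662.9   0. ]
[ 65 159] [587.6 676.  108. ] [605.6 734.3   0. ]
[ 73 148] [616.4 655.7 108. ] [636.9 712.3   0. ]
[ 61 143] [629.9 687.2 108. ] [651.6 746.6   0. ]
[ 60 395] [-15.1 676.5 108. ] [-51.  734.9   0. ]
[286 399] [-33.2 104.2 108. ] [-70.7 111.4   0. ]
[267 316] [176.  151.4 108. ] [157.2 162.9   0. ]
[314 295] [227.9  30.2 108. ] [213.8  30.8   0. ]
[411 309] [ 189.1 -219.3  108. ] [ 171.5 -241.     0. ]
[436 374] [  23.9 -279.6  108. ] [  -8.5 -306.7    0. ]
[529 335] [ 119. -522.  108.] [  95.1 -570.8    0. ]
[521 315] [ 170.2 -503.2  108. ] [ 150.8 -550.3    0. ]
[556 309] [ 184.3 -594.5  108. ] [ 166.3 -649.7    0. ]
[504 290] [ 234.6 -461.4  108. ] [ 221.1 -504.7    0. ]
[498 219] [ 418.4 -452.   108. ] [ 421.3 -494.5    0. ]
[585 214] [ 429.  -680.6  108. ] [ 432.8 -743.6    0. ]
```

View pics/tc.png

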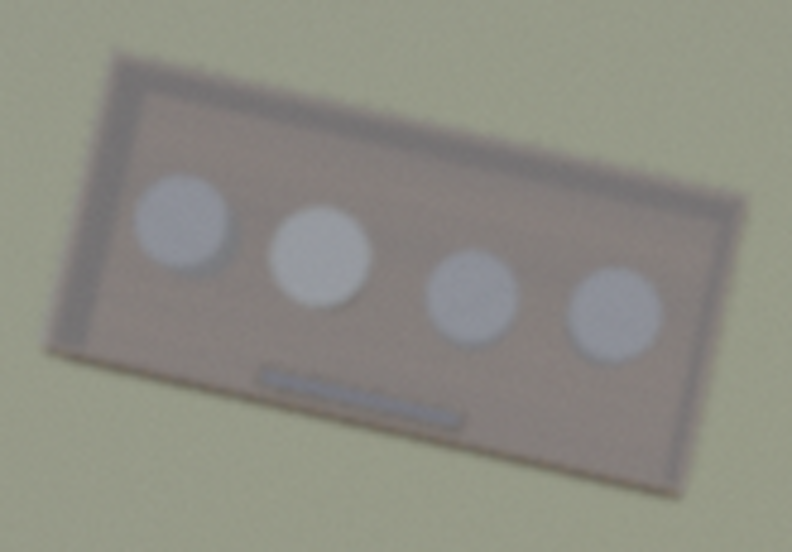

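View pics/sc.png

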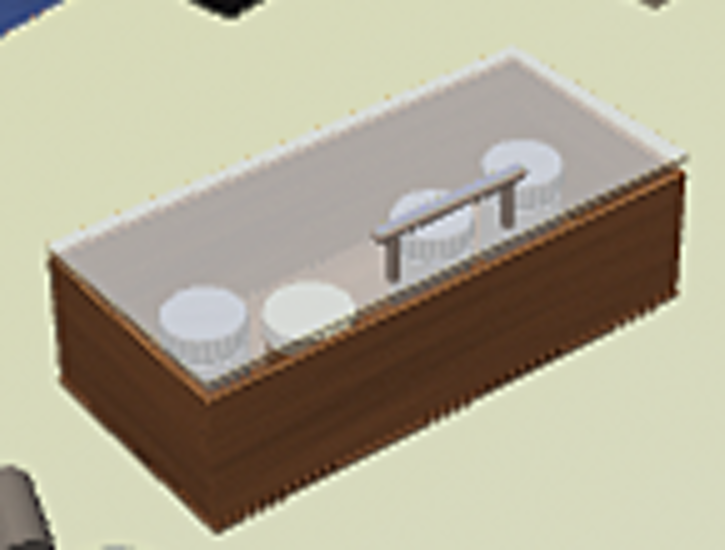

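The lid looks almost shut. In the side crop the bar ends are at (380,238) and (520,172), and the base corners at (60,382), (218,532) and (678,295). In the top crop the rim corners are at (118,55), (745,198), (682,495) and (47,350), and the bar runs (258,374) to (465,420). The jar is second from the +y end.

Run:
```python
from h import *
T=cam("top");S=cam("side")
t=lambda x,y:((x+.5)/4.8+215-.5,(y+.5)/4.8+130-.5)
s=lambda x,y:((x+.5)/5+220-.5,(y+.5)/5+155-.5)
for n,c in dict(fl=(118,55),fr=(745,198),nr=(682,495),nl=(47,350)).items(): print(n,plane(T,*t(*c),104).round(1))
for n,c in dict(bl=(60,382),nl=(218,532),nr=(678,295)).items(): print("base",n,plane(S,*s(*c),0).round(1))
for n,c in dict(fr=(682,170),nl=(209,400)).items(): print("rim100",n,plane(S,*s(*c),100).round(1))
A=tri(ray(T,*t(260,375)),ray(S,*s(382,236)));B=tri(ray(T,*t(463,421)),ray(S,*s(520,173)))
print(A,B,np.linalg.norm(A[0]-B[0]))
print((A[0]+B[0])/2)
print("plane143",plane(T,*t(361,398),143),plane(S,*s(450,205),143))
for n,c,z in(("t1",(182,222),81),("jar",(320,256),45),("t2",(472,298),81),("t3",(615,315),81)): print(n,plane(T,*t(*c),z).round(1))
for n,c,z in(("t1",(204,313),81),("jar",(309,310),45),("t2",(432,215),81),("t3",(522,163),81)): print(n,plane(S,*s(*c),z).round(1))
```

```text
fl [631.2 222.8 104. ]
fr [ 548.8 -119.9  104. ]
nr [386.9 -82.8 104. ]
nl [469.6 261.6 104. ]
base bl [637.1 221.    0. ]
base nl [470.9 259.5  -0. ]
base nr [387.3 -89.8   0. ]
rim100 fr [389.4 -86.6 100. ]
rim100 nl [470.8 260.3 100. ]
(array([449.61117865, 139.31278912, 152.70515043]), np.float64(5.640862808839532)) (array([426.61563592,  35.10382123, 148.58647875]), np.float64(0.5913089626460014)) 106.79544667638542
[438.11340728  87.20830517 150.64581459]
plane143 [439.76145155  88.88363406 143.        ] [443.52506393  79.90261951 143.        ]
t1 [541.7 191.1  81. ]
jar [525.8 117.2  45. ]
t2 [497.5  30.2  81. ]
t3 [487.2 -49.1  81. ]
t1 [542.1 188.   81. ]
jar [525.9 113.4  45. ]
t2 [497.8  27.8  81. ]
t3 [487.7 -52.1  81. ]
```

```bash
python3 -m creep '[[0,[44.1,-47.7,0],-11.2],[0,[44.1,-47.7,0],-11.2],[0,[44.1,-47.7,0],-11.2],[0,[44.1,-47.7,0],-11.2],[0,[44.1,-47.7,0],-11.2],[0,[44.1,-47.7,0],-11.2],[0,[44.1,-47.7,0],-11.2],[0,[44.1,-47.7,0],-11.2],[0,[44.1,-47.7,0],-11.2],[0,[44.1,-47.7,0],-11.2],[0,[44.1,-47.7,0],-11.2],[0,[44.1,-47.7,0],-11.2]]' 15
```

```text
clock: 1.3
eef_pos: [420.1, 42.4, 219.5]
eef_rot: [3.141, -0.0, 1.335]
wrist_force: [0.7, -1.0, 0.4]
finger_gap: 47.1
finger_force: 0.0
```

```bash
python3 -m creep '[[0,[0,0,0],0],[0,[0,0,0],0],[0,[0,0,0],0]]'
python3 - <<'E'
from h import *
st=manip.read_state(); im=manip.camera("wrist"); p=manip.camera_params("wrist"); print(p,st["eef_pos"])
cv2.imwrite("pics/w1.png",im[:,:,::-1])
W=cam("wrist"); hx=np.array([594.3,46.4]);cx=np.array([.972,-.233]);cy=np.array([.233,.972])
for a in(0,.05):
  b=hx+cx*(-160*np.cos(a)+43*np.sin(a)); z=100+160*np.sin(a)+43*np.cos(a)
  print(a,b,z,[proj(W,[*(b+s*50*cy),z]).round() for s in(-1,1)])
E
```

```text
clock: 1.6
eef_pos: [419.5, 39.3, 219.3]
eef_rot: [-3.141, 0.0, 1.334]
wrist_force: [-0.6, -0.2, -0.5]
finger_gap: 47.1
finger_force: 0.0
{'fovy': 69.56308681148332, 'cx': 317.2267084335943, 'cy': 197.52054227457015, 'origin': array([434.97244744, 104.14398595, 384.75120265]), 'attitude': array([ 2.90404245e+00, -3.88903959e-04, -2.37744991e-01])} [419.53481375  39.32852108 219.2881346 ]
0 [438.78  83.68] 143.0 [array([327., 209.]), array([328.,  87.])]
0.05 [441.06328886  83.13266841] 150.94292828029208 [array([330., 212.]), array([331.,  86.])]
```

View pics/w1.png

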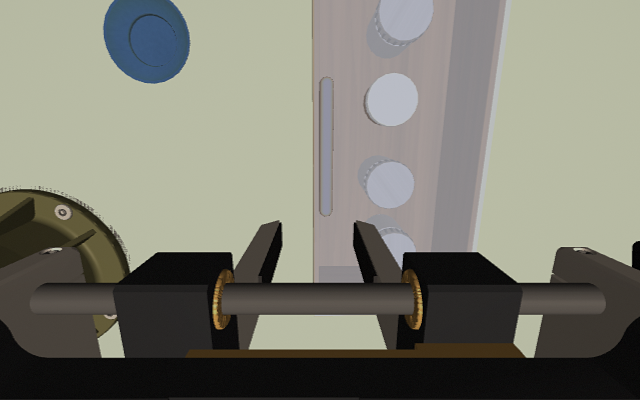

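The bar stands upright in the wrist image (column 326, rows 77–216), about 3 mm in front of the prediction. So the bar is at about (438,84,150) and the yaw is right.

```bash
python3 -m creep '[[0,[4.8,0.75,0],0],[0,[4.8,0.75,4],0],[0,[4.8,0.75,7.2],0],[0,[4.8,0.75,7.2],0],[-0.95,[4.8,0.75,7.2],0],[-0.95,[4.8,0.75,7.2],0],[-0.95,[4.8,0.75,7.2],0],[-0.95,[4.8,0.75,7.2],0],[-0.95,[4.8,0.75,7.2],0],[-0.95,[4.8,0.75,7.2],0]]' 15
```

```text
clock: 2.65
eef_pos: [437.4, 85.3, 147.5]
eef_rot: [-3.139, 0.0, 1.335]
wrist_force: [-7.7, 2.0, 3.5]
finger_gap: 10.3
finger_force: 15.0
```

```bash
python3 -m creep '[[-0.95,[0,0.33,-0.94],0],[-0.95,[0,0.99,-2.45],0],[-0.95,[0,1.8,-3.9],0],[-0.95,[0,2.76,-5.25],0],[-0.95,[0,3.84,-6.5],0],[-0.95,[0,5.04,-7.64],0],[-0.95,[0,6.35,-8.66],0],[-0.95,[0,7.76,-9.53],0],[-0.95,[0,7.76,-9.53],0]]' 15
```

```text
clock: 3.55
eef_pos: [514.7, 67.0, 245.5]
eef_rot: [3.139, -0.001, 1.335]
wrist_force: [-10.1, 0.7, 21.7]
finger_gap: 10.3
finger_force: 15.0
```

```bash
python3 -m creep '[[-0.95,[0,1.3,-0.95],0],[-0.95,[0,2.85,-1.5],0],[-0.95,[0,4.45,-1.95],0],[-0.95,[0,6.1,-2.2],0],[-0.95,[0,6.1,-2.2],0]]' 15
```

```text
clock: 4.05
eef_pos: [574.5, 52.3, 265.7]
eef_rot: [3.14, -0.001, 1.335]
wrist_force: [0.5, -0.6, 7.7]
finger_gap: 10.5
finger_force: 15.0
```

```bash
python3 -m creep '[[-0.95,[0,1.65,-0.15],0],[-0.95,[0,3.3,-0.1],0],[-0.95,[0,4.95,0.15],0],[-0.95,[0,6.5,0.5],0],[-0.95,[0,7.75,0.95],0],[-0.95,[0,8.9,1.4],0],[-0.95,[0,8.9,1.4],0]]' 15
```

```text
clock: 4.75
eef_pos: [660.5, 31.5, 250.3]
eef_rot: [3.141, 0.0, 1.335]
wrist_force: [3.1, -1.6, 0.3]
finger_gap: 10.5
finger_force: 15.0
```

```bash
python3 -m creep '[[-0.45,[0,0,0],0],[-0.45,[0,0,0],0],[-0.45,[0,0,-4.5],0],[-0.45,[0,0,-9],0],[-0.45,[0,0,-9],0],[0.4,[-13.1,-15.4,-9],0],[0.4,[-13.1,-15.4,-9],0],[0.4,[-13.1,-15.4,-9],0],[0.4,[-13.1,-15.4,-9],0],[0.4,[-13.1,-15.4,-9],0],[0.4,[-13.1,-15.4,-9],0],[0.4,[-13.1,-15.4,-9],0]]' 15
python3 - <<'E'
from h import *
print(manip.read_state()["eef_pos"]);im=manip.camera("wrist")[:,:,::-1].copy()
W=cam("wrist");np.save("W2.npy",np.array(W,dtype=object),allow_pickle=True)
cv2.imwrite("pics/w2.png",im); cv2.imwrite("pics/side2.png",manip.camera("side")[:,:,::-1])
for n,p in dict(t1=(542,189.5,81),jar=(526,115,45),t2=(497.7,29,81),t3=(487.5,-50.5,81)).items(): print(n,proj(W,p).round())
E
```

```text
clock: 5.95
eef_pos: [479.8, -59.1, 340.7]
eef_rot: [3.141, -0.0, 1.336]
wrist_force: [0.3, -1.1, 0.7]
finger_gap: 65.7
finger_force: 0.0
[479.82942449 -59.10719032 340.74792869]
t1 [319. -24.]
jar [320.  48.]
t2 [315. 111.]
t3 [321. 167.]
```

View pics/w2.png

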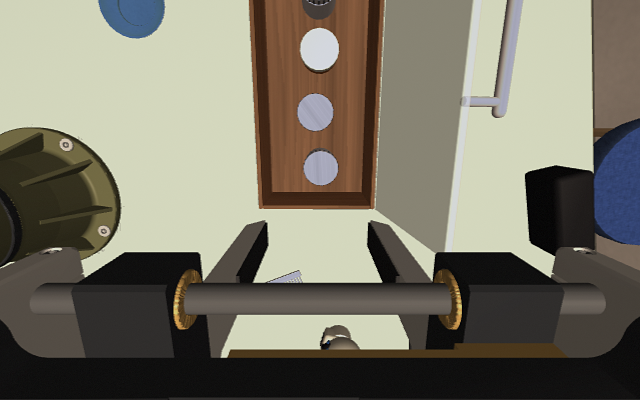

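View pics/side2.png

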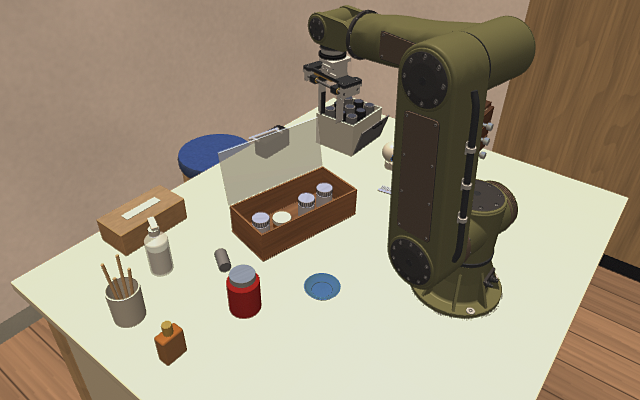

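The lid is open past upright. The tins and jar sit within 1 px of where I predicted them ((320,49), (315,112), (321,167)). Next I'll heft the −y tin.

```bash
python3 -m creep '[[0.4,[1.0,0.55,0],13],[0.4,[1.0,0.55,0],13],[0.4,[1.0,0.55,0],13],[0.4,[1.0,0.55,0],13],[0.4,[1.0,0.55,4],13],[0.4,[1.0,0.55,8],13],[0.4,[1.0,0.55,12],13],[0.4,[1.0,0.55,16],13],[0.4,[1.0,0.55,20],13],[0.4,[1.0,0.55,22],13],[0.4,[1.0,0.55,22],13],[0.4,[1.0,0.55,22],13]]' 30
python3 - <<'E'
from h import *
s=manip.read_state();print(s["eef_pos"],s["eef_rot"])
im=manip.camera("wrist")[:,:,::-1];cv2.imwrite("pics/w3.png",im)
E
```

```text
clock: 7.25
eef_pos: [487.6, -50.8, 121.1]
eef_rot: [-3.141, 0.0, 0.201]
wrist_force: [0.9, -0.4, 0.3]
finger_gap: 65.9
finger_force: 0.0
[487.61626698 -50.80409159 121.13109362] [-3.14147977e+00  1.66136175e-04  2.01237114e-01]
```

View pics/w3.png

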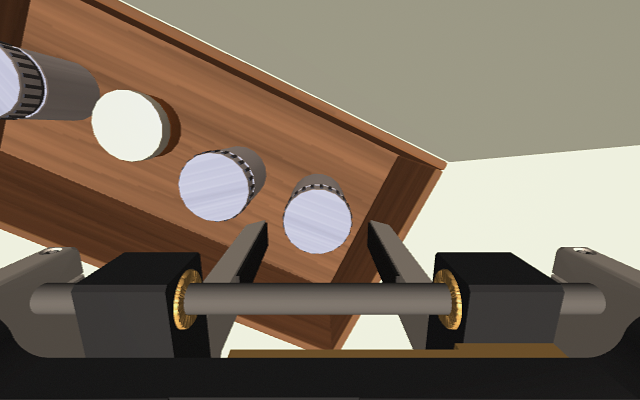

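The tin's cap (317,220) is centred between the fingers and the neighbours are clear. I'll descend, grip and heft it.

```bash
python3 -m creep '[[0.4,[0,0,3.5],0],[0.4,[0,0,6.8],0],[0.4,[0,0,6.8],0],[-0.2,[0,0,6.8],0],[-0.2,[0,0,6.8],0],[-0.2,[0,0,6.8],0],[-0.2,[0,0,6.8],0],[-0.2,[0,0,6.8],0],[-0.2,[0,0,6.8],0]]' 30
python3 -m creep '[[-0.2,[0,0,-0.3],0],[-0.2,[0,0,-0.7],0],[-0.2,[0,0,-1.0],0],[-0.2,[0,0,-1.0],0],[-0.2,[0,0,-1.0],0],[-0.2,[0,0,-1.0],0],[-0.2,[0,0,-1.0],0],[-0.2,[0,0,-1.0],0]]'
python3 - <<'E'
from cell import manip
f=[]
for i in range(6): f.append(manip.read_state()["wrist_force"]); manip.camera("wrist")
print(f)
E
```

```text
clock: 8.2
eef_pos: [488.2, -51.1, 54.9]
eef_rot: [3.14, -0.003, 0.201]
wrist_force: [-1.4, 1.5, 8.5]
finger_gap: 51.4
finger_force: 30.0
clock: 9.0
eef_pos: [486.9, -51.0, 62.6]
eef_rot: [-3.141, 0.0, 0.201]
wrist_force: [0.3, -0.5, -2.6]
finger_gap: 51.5
finger_force: 30.0
[array([ 0.28313408, -0.53786555, -2.59786488]), array([ 0.07401084,  0.33916057, -2.27461989]), array([-0.2602812 , -0.24685578, -2.37391664]), array([-0.06014174, -0.67838776, -2.47793792]), array([ 0.0643608 , -0.84728647, -2.25343707]), array([-0.71212885, -0.99478761, -2.54180774])]
```

It weighs about 2.4 N, so it's a light one. I'll set it down and go to the middle tin.

```bash
python3 -m creep '[[-0.2,[0,0,0.5],0],[-0.2,[0,0,0.9],0],[-0.2,[0,0,0.9],0],[0.4,[0,0,0.9],0],[0.4,[0,0,0.9],0],[0.4,[0,0,0.9],0],[0.4,[0,0,-3.5],0],[0.4,[0,0,-7],0],[0.4,[0,0,-7],0],[0.4,[2.6,-7.65,-7],0],[0.4,[2.6,-7.65,-7],0],[0.4,[2.6,-7.65,-7],0]]'
python3 -m creep '[[0.4,[0,0,0],0]]'
python3 - <<'E'
from h import *
im=manip.camera("wrist")[:,:,::-1];cv2.imwrite("pics/w4.png",im)
E
```

```text
clock: 10.5
eef_pos: [497.1, 31.7, 132.0]
eef_rot: [-3.141, 0.001, 0.204]
wrist_force: [0.0, -0.2, 0.2]
finger_gap: 65.8
finger_force: 0.0
clock: 10.6
eef_pos: [497.0, 29.3, 132.0]
eef_rot: [-3.142, 0.001, 0.202]
wrist_force: [0.1, -0.7, -0.2]
finger_gap: 66.2
finger_force: 0.0
```

View pics/w4.png

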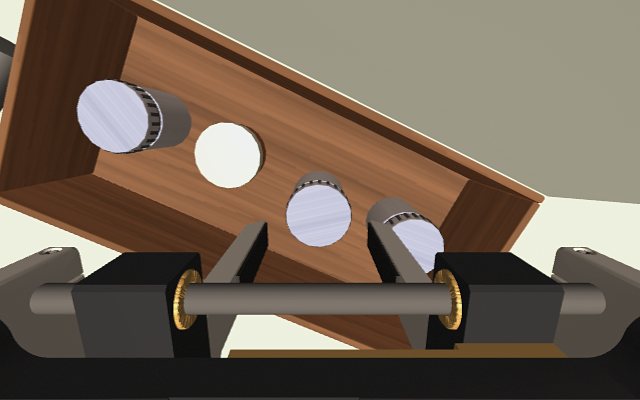

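The first tin is back upright and the middle one (318,213) is centred.

```bash
python3 -m creep '[[0.4,[0,0,4],0],[0.4,[0,0,7.7],0],[0.4,[0,0,7.7],0],[-0.2,[0,0,7.7],0],[-0.2,[0,0,7.7],0],[-0.2,[0,0,7.7],0],[-0.2,[0,0,7.7],0],[-0.2,[0,0,7.7],0],[-0.2,[0,0,7.7],0]]' 30
python3 -m creep '[[-0.2,[0,0,-0.3],0],[-0.2,[0,0,-0.7],0],[-0.2,[0,0,-1.0],0],[-0.2,[0,0,-1.0],0],[-0.2,[0,0,-1.0],0],[-0.2,[0,0,-1.0],0],[-0.2,[0,0,-1.0],0],[-0.2,[0,0,-1.0],0]]'
python3 - <<'E'
from cell import manip
f=[]
for i in range(6): f.append(manip.read_state()["wrist_force"][2].round(2)); manip.camera("wrist")
print(f)
E
```

```text
clock: 11.55
eef_pos: [498.2, 28.9, 57.5]
eef_rot: [3.141, -0.003, 0.201]
wrist_force: [-1.1, -1.3, 8.0]
finger_gap: 51.3
finger_force: 30.0
clock: 12.35
eef_pos: [497.2, 29.1, 65.6]
eef_rot: [-3.142, 0.0, 0.201]
wrist_force: [-0.9, -0.2, -5.9]
finger_gap: 51.2
finger_force: 30.0
[np.float64(-5.93), np.float64(-5.29), np.float64(-7.01), np.float64(-5.66), np.float64(-5.9), np.float64(-6.53)]
```

It weighs about 6 N, so this is the heaviest. I'll lift it out.

```bash
python3 -m creep '[[-0.2,[0,0,-1.5],0],[-0.2,[0,0,-4],0],[-0.2,[0,0,-7],0],[-0.2,[0,0,-10],0],[-0.2,[0,0,-13],0],[-0.2,[0,0,-16],0],[-0.2,[0,0,-18.5],0],[-0.2,[0,0,-20.5],0],[-0.2,[0,0,-21.5],0],[-0.2,[0,0,-21.5],0],[-0.2,[0,0,-21.5],0],[-0.2,[0,0,-21.5],0]]'
python3 -m creep '[[-0.2,[0,0,0],0],[-0.2,[0,0,0],0],[-0.2,[0,0,0],0],[-0.2,[0,0,0],0],[-0.2,[0,0,0],0]]'
python3 - <<'E'
from h import *
cv2.imwrite("pics/side5.png",manip.camera("side")[:,:,::-1])
E
```

```text
clock: 13.85
eef_pos: [496.9, 29.1, 279.5]
eef_rot: [-3.141, 0.002, 0.201]
wrist_force: [-0.4, 0.6, -6.4]
finger_gap: 51.4
finger_force: 30.0
clock: 14.35
eef_pos: [497.2, 29.1, 280.7]
eef_rot: [3.142, -0.0, 0.201]
wrist_force: [0.4, 1.1, -5.7]
finger_gap: 51.3
finger_force: 30.0
```

View pics/side5.png

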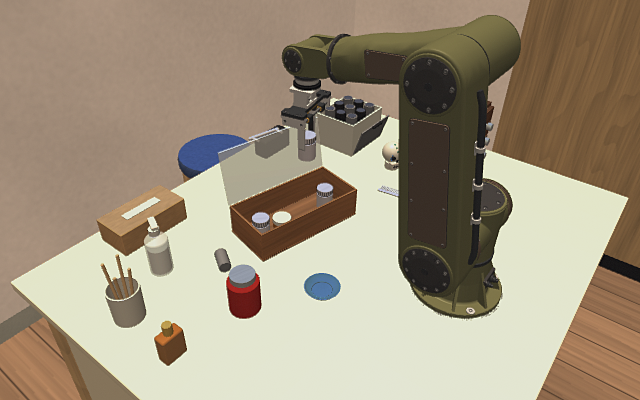

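The tin hangs upright at (308,147), well above the case. The lid is still open, and the other two tins (261,220) and (325,190) and the jar are standing in place.

```bash
python3 -c "
from cell import manip
print(manip.sign_off())"
```

```text
the job is handed in; nothing more can be done
None
```

I opened the lid to about 1.74 rad and left it open, and handed the job in holding the heaviest tin (about 6 N against 2.4 N for the one light tin I hefted) upright with its underside about 130 mm above the rim, with the other two tins and the jar standing in the case; I skipped hefting the third tin, since only one can be that heavy, and the hand-in gave no verdict.

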